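Set up the station tray from the tool holder

ROBOT

A 6-joint arm with a two-finger parallel gripper is mounted at the origin on a cart in front of the work surface, level with it; the furniture and walls round the work are solid. World frame = base frame: x ahead of the robot, y to its left, z up, the work surface at z = 0. Lengths are in m, angles in rad, forces in N, time in s.
With the tool pointing down it reaches from about 0.325 to 0.775 m from the base axis. Payload 5.5 kg.
Tool frame: the origin (TCP) lies at the very end of the fingers, on their centre line; the grasp point (between the pads) lies 19 mm behind it; z points along the fingers, y is the line along which they close (so a half turn about z gives the same grasp; the last joint's range is limited). The gripper opens to 88 mm and grips with 3 to 60 N. Pads are 20 mm wide; open, the fingers measure 115 mm over their backs; the gripper's body (75 mm by 178 mm) begins 61 mm behind the grasp point.
Start: joints at [1.162, 0.091, 1.231, -0, 1.82, -0.057], TCP at [0.207, 0.563, 0.223] pointing down, gripper open.
Joint ranges: [-2.87, 2.87], [-0.86, 2.18], [0.17, 2.46], [-1.51, 4.65], [0.06, 2.69], [-2.65, 2.65]. Speed limits (rad/s): [2.57, 2.57, 3.01, 3.14, 3.14, 3.14].

INTERFACE

Orientations are given as a rotation vector (axis times angle).
In Python, from plant import sensors, camera, r gives the robot as it stands. The module is installed in compiled form; this text tells all that it offers.
- The arm moves only by the tool send_rows, never from a script. Its argument "deltas" is text: rows parted by semicolons, each of 4 numbers parted by spaces: the shift along the tool's x, y, z in cm, then the turn about the tool's z in rad. A call has 1 to 8 rows; each row shifts and turns the commanded pose from where the row before left it, along the tool's axes as they then stand; what a row does not reach is not made up. A row lasts 1/12 s, in which the tool goes at most 41.7 mm and 7.16 degrees, less where a joint would pass 70% of its speed; a pose out of reach is approached as far as the arm can. A call is refused whole if a number of a shift passes 4.17 or a number of a turn 0.125, either way. A call with a gripper value outside its range is refused whole. "jaw" is the opening, from 0 (shut) to 1 (fully open), set as the call begins (left out, the last holds). The fingers move at their own pace and stop on an object; the grip force is fixed at half the most. Time passes only in rows, so rows that do not move let the fingers close. It gives the time, the measured TCP pose, the force, the opening and the grip force at its end, in the units of the state.
- sensors.get_obs(): the state, without advancing time (a new reading comes with each control period).
- camera(name): name is "side" or "top" or "wrist"; returns a dict with "frame" (384x512x3 uint8, red, green, blue), "range_z" (384x512 float32, m along the optical axis (not along the pixel's ray), 0 where there is no reading), "fx", "fy", "cx", "cy" (pixels), "rvec" (rotation vector, rad) and "tvec" (3), from world to camera coordinates, as OpenCV has them. Camera axes: x right, y down, z forward; pixel columns grow to the right and rows downward; lengths in m; the calibration is good to about 2 mm. A picture is of the moment at which its call begins.
- r.finish_job(): hands the job in; it is judged then, once.
The state is a dict: "time": time; "q": joint angles; "joint_velocities": joint speeds; "joint_torque": joint torques, N m; "tool_pos": TCP position; "tcp_rot": TCP orientation; "wrist_force": force on the tool from outside, world axes, zero at the start; "wrist_torque": the same for the moment, N m; "grip_width": finger opening in m; "finger_force": force on a finger pad.
Only numpy, scipy, OpenCV 4.12 (cv2) and the standard library are available. Lean on these libraries where they do the work, as an engineer would, in place of code of your own. Each camera call takes 0.05 s, during which the arm holds its last target. There are 200 camera calls.

TASK

Set up the line cook's station tray: pull the tongs, the probe thermometer and the marker up out of the slanted tool holder and lay each one down flat in its own compartment of the low steel tray, the tongs in the long one, the thermometer in the short one in the middle and the marker in the short one at the edge, each wholly inside and resting on the floor. Lay them down, do not drop them; leave the shears in the holder and the roll of tape in the tray where they are, and do not knock the other things on the counter.

Things in the scene. Friction and masses are not known exactly. Their poses are not given: they have to be found in the camera images.
- holder: fixed steel tool holder, foot 165 (x) by 262 (y) mm. Four narrow sleeves in a row along its y, open on top, lean 35 degrees toward its -x (the robot): axis up and out (-0.574, 0, 0.819) in its frame. Mouths 131 mm up; sleeves 130 mm deep (marker's 72). From +y to -y: marker, tongs, thermometer, shears. Origin under the mouths on the counter, z up
- sleeve_tongs (a point): centre of the mouth of the tongs' sleeve (inside 54 mm along y, 26 mm deep front to back); axes as the holder's
- sleeve_thermometer (a point): centre of the mouth of the thermometer's sleeve (inside 16 by 16 mm); the dial is wider and sits just above the mouth; axes as the holder's
- sleeve_marker (a point): centre of the mouth of the marker's sleeve (inside 21 by 21 mm); axes as the holder's
- tongs: rigid closed steel tongs, 238 mm long, 17 mm thick (own z, up when lying flat), in the widest sleeve, hinge end up, 105 mm showing, flat side to the robot. Midline runs tongs_tips to tongs_hinge, 14 degrees off own y. 30 mm wide near the hinge, 45 mm at most; grip across the width at own (-18.5, 58, 9.5) mm, where 33 mm wide. Origin: centre of the underside
- tongs_hinge (a point): middle of the hinge end of the tongs (upper end at the start); axes as tongs
- tongs_tips (a point): middle of the tip end of the tongs (lower end); axes as tongs
- thermometer: dial probe thermometer, 145 mm long: black dial 45 mm across, 12 mm thick, square to a 4 mm stem; stands stem down, dial just above the mouth. Grip the dial across its diameter (own x). Lying (own z up) it rests on dial edge and stem tip; line from tip to dial is own (0, 0.986, 0.165). Origin: centre of the underside when it lies
- thermometer_dial (a point): centre of the dial (24.6 mm above the floor when it lies); axes as thermometer
- thermometer_tip (a point): tip of the stem (2 mm above the floor when it lies); axes as thermometer
- marker: marker pen, 16 mm in diameter, 135 mm long, standing in its sleeve with about 62 mm showing. Long axis own y, up at the start. 0.03 kg. Origin: middle of its length, on its underside (8 mm from its axis)
- marker_top (a point): on the marker's axis near the end that stands up at the start; axes as marker
- marker_foot (a point): on the marker's axis near the other end; axes as marker
- tray: fixed low steel station tray, 277 (x) by 218 (y) mm outside, rim 22 mm high, floor 3 mm thick, with 16 mm high, 3 mm thick dividers that make four compartments: a long one at its +y side, two short ones side by side at its +x (far) end, and one nearer the robot than those, holding the roll of tape. Origin: centre of its underside
- cell_tongs (a point): centre of the floor of the long compartment: inside 271 mm along x, 82 mm along y; axes as the tray's
- cell_thermometer (a point): centre of the floor of the short compartment in the middle: inside 158 mm along x, 62 mm along y; axes as the tray's
- cell_marker (a point): centre of the floor of the short compartment at the tray's -y side: inside 158 mm along x, 62 mm along y; axes as the tray's
- shears: kitchen shears with blue handles, 87x199x9 mm, standing handles up, edge on, in the holder's sleeve at its -y end with about 65 mm showing; to be left there. Origin: centre of the underside of one flat side
- date_tape: roll of tape 103 mm across, 25 mm high, lying in the tray's near compartment; to be left there. Origin: centre of its underside
- deli_cup: lidded plastic cup, 72 mm across, 75 mm tall, standing close in front of the holder; to be left alone. Origin: centre of its underside
- timer: white wind-up kitchen timer, 79x74x65 mm, on the counter at the left; to be left alone. Origin: centre of its underside
- sauce_bottle: squeeze bottle with a cone tip, 68 mm across, 200 mm tall, at the back on the right; to be left alone. Origin: centre of its underside
- salt_shaker: glass shaker, 44 mm across, 90 mm tall, at the back on the left; to be left alone. Origin: centre of its underside
- lemon: lemon, 83x58x58 mm, on the counter at the right; to be left alone. Origin: centre of its underside

How it is judged:
At the end, for the whole second after the job is handed in: Each tool lies at rest on the floor of its compartment, both ends inside: tongs long, thermometer middle short, marker edge short (end points at most 22 mm above the floor for tongs, 16 mm for marker, 34 mm at dial and 14 mm at stem tip); shears and tape within 2 cm of their start (x of tongs_hinge in the frame of cell_tongs between -0.1355 and 0.1355 m and y of tongs_hinge in the frame of cell_tongs between -0.041 and 0.041 m and z of each of tongs_hinge, tongs_tips in the frame of cell_tongs below 0.022 m and x of tongs_tips in the frame of cell_tongs between -0.1355 and 0.1355 m and y of tongs_tips in the frame of cell_tongs between -0.041 and 0.041 m and x of thermometer_dial in the frame of cell_thermometer between -0.079 and 0.079 m and y of thermometer_dial in the frame of cell_thermometer between -0.031 and 0.031 m and z of thermometer_dial in the frame of cell_thermometer below 0.034 m and x of thermometer_tip in the frame of cell_thermometer between -0.079 and 0.079 m and y of thermometer_tip in the frame of cell_thermometer between -0.031 and 0.031 m and z of thermometer_tip in the frame of cell_thermometer below 0.014 m and x of marker_top in the frame of cell_marker between -0.079 and 0.079 m and y of marker_top in the frame of cell_marker between -0.031 and 0.031 m and z of each of marker_top, marker_foot in the frame of cell_marker below 0.016 m and x of marker_foot in the frame of cell_marker between -0.079 and 0.079 m and y of marker_foot in the frame of cell_marker between -0.031 and 0.031 m and linear speed of each of tongs, thermometer, marker below 0.02 m/s and distance of each of shears, date_tape from where it was at the start of the episode below 0.02 m); the robot touches nothing.
It fails at once if the cup, timer, sauce bottle, salt shaker or lemon is knocked more than 3 cm from its place (distance of any of deli_cup, timer, sauce_bottle, salt_shaker, lemon from where it was at the start of the episode above 0.03 m).
It fails at once if the shears are pulled out or knocked more than 4 cm (distance of shears from where it was at the start of the episode above 0.04 m).
It fails at once if the roll of tape is knocked or lifted more than 3 cm (distance of date_tape from where it was at the start of the episode above 0.03 m).
It fails at once if a tool is dropped into the tray instead of being laid down (falls faster than 0.9 m/s, about 4 cm) ((linear speed of tongs above 0.9 m/s and z of tongs in the frame of tray below 0.06 m and horizontal distance between tongs and tray below 0.16 m) or (linear speed of thermometer above 0.9 m/s and z of thermometer in the frame of tray below 0.06 m and horizontal distance between thermometer and tray below 0.16 m) or (linear speed of marker above 0.9 m/s and z of marker in the frame of tray below 0.06 m and horizontal distance between marker and tray below 0.16 m)).
It also fails if it takes over 72 s, if anything falls off the work surface, if the arm or the gripper's body presses on something with over 40 N, if the wrist force passes 120 N, or if a joint passes its speed limit or range.

## Working session

There is one attempt and no reset: what is moved stays moved. The work goes in short steps, Python scripts to look and compute and a tool call to move; the robot and the scene stay as the last step left them, time stands still between calls to the robot, and variables do not carry over. Pictures are saved under pics/ and viewed, at most 10 in all, crops included, and the job is handed in when it is done.

Besides the shell and the picture viewer there is one more tool, called after ">>>" in YAML: its name, and indented under it one key for each argument. send_rows: Moves the arm, as the interface text tells. Its arguments: {"type":"object","properties":{"deltas":{"type":"string"},"jaw":{"type":"number"}},"required":["deltas"]}

```bash
mkdir -p pics
cat > h.py <<'E'
import numpy as np, cv2
from plant import sensors, camera, r
def grab(n,save=None):
    c=camera(n); c['R']=cv2.Rodrigues(np.array(c['rvec'],float))[0]; c['t']=np.array(c['tvec'],float).ravel()
    if save: cv2.imwrite(f'pics/{save}.png',cv2.cvtColor(c['frame'],cv2.COLOR_RGB2BGR))
    return c
def cloud(c):
    v,u=np.mgrid[0:384,0:512]; z=c['range_z']
    p=np.stack([(u-c['cx'])/c['fx']*z,(v-c['cy'])/c['fy']*z,z],-1)
    return (p-c['t'])@c['R']
def proj(c,P):
    q=np.atleast_2d(P)@c['R'].T+c['t']; return np.c_[q[:,0]/q[:,2]*c['fx']+c['cx'],q[:,1]/q[:,2]*c['fy']+c['cy']]
E
python3 - <<'E'
from h import *
np.set_printoptions(precision=3,suppress=True)
ims=[]
for n in ['side','top','wrist']:
    c=grab(n); np.savez(f'{n}0.npz',**c); ims.append(cv2.cvtColor(c['frame'],cv2.COLOR_RGB2BGR))
    print(n,c['fx'],c['cx'],c['cy'],-c['R'].T@c['t'],c['R'][2], (c['range_z']>0).mean())
    cv2.imwrite(f'pics/{n}0.png',cv2.resize(ims[-1],(768,576)))
o=sensors.get_obs(); print(o)
E
```

```text
side 378.66454290404107 253.5726187587056 192.08777826445282 [ 0.04  -0.854  0.714] [ 0.431  0.754 -0.495] 0.9955495198567709
top 369.5273299569724 254.0086070313952 191.6709595969764 [ 0.365 -0.031  1.283] [ 0.158  0.023 -0.987] 0.995880126953125
wrist 290.0254857313969 256.1515166861436 190.48467903764382 [0.13  0.591 0.384] [ 0.277 -0.102 -0.955] 0.9961496988932291
{'time': 0.15, 'q': array([ 1.162,  0.092,  1.232, -0.   ,  1.82 , -0.057]), 'joint_velocities': array([-0.001, -0.   , -0.003,  0.002,  0.   ,  0.002]), 'joint_torque': array([  0.002, -44.704, -40.691,   0.07 ,   0.027,  -0.   ]), 'tool_pos': array([0.207, 0.563, 0.222]), 'tcp_rot': array([-0.55 , -3.093,  0.002]), 'wrist_force': array([ 0.225, -0.855, -0.458]), 'wrist_torque': array([-0.023,  0.007, -0.046]), 'finger_force': 0.0, 'grip_width': 0.0874771172586006}
```

View pics/side0.png

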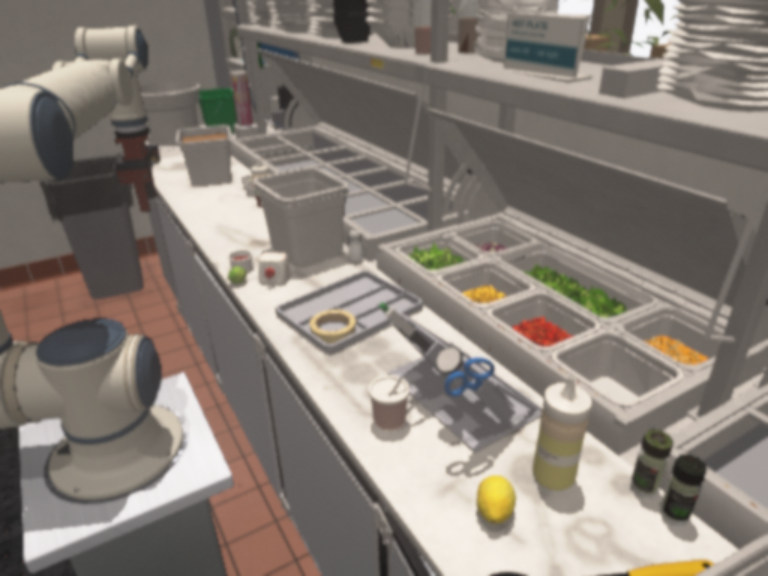

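View pics/top0.png

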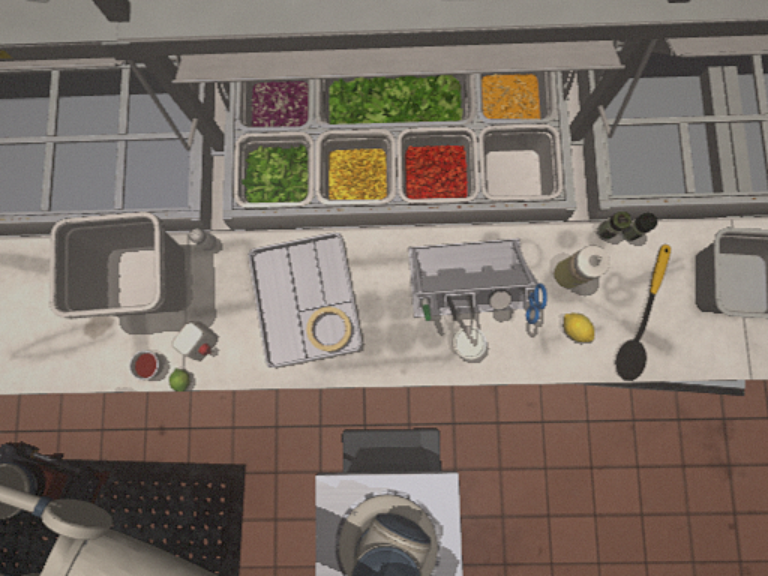

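Run:
```python
from h import *
np.set_printoptions(precision=3,suppress=True)
for n in ['top','side']:
    c=dict(np.load(n+'0.npz')); P=cloud(c); hsv=cv2.cvtColor(c['frame'],cv2.COLOR_RGB2HSV)
    X,Y,Z=P[...,0],P[...,1],P[...,2]
    ws=(X>.25)&(X<.75)&(abs(Y)<.6)
    print(n,'counter z',np.median(Z[ws&(abs(Z)<.02)]))
    m=ws&(Z>.01)&(Z<.04)&(Y>-.02)&(Y<.42)&(X>.3)&(X<.72)
    k,lab,st,ce=cv2.connectedComponentsWithStats(m.astype(np.uint8))
    for i in np.argsort(-st[1:,4])[:3]+1:
        q=P[lab==i][:,:2].astype(np.float32); print(' low comp',st[i,4],cv2.minAreaRect(q), q.min(0),q.max(0))
    m=ws&(Z>.05)&(Y<.02)&(Y>-.33)&(X<.68)
    k,lab,st,ce=cv2.connectedComponentsWithStats(m.astype(np.uint8))
    for i in np.argsort(-st[1:,4])[:6]+1:
        q=P[lab==i]; print(' hi comp',st[i,4],ce[i],q.min(0),q.max(0),np.median(c['frame'][lab==i],0))
    for nm,lo,hi in [('green',(45,80,20),(85,255,255)),('blue',(100,110,60),(125,255,255))]:
        m=ws&(cv2.inRange(hsv,lo,hi)>0)&(Z>.05)&(X<.65)
        q=P[m]; print(nm,m.sum(),q.min(0),q.max(0),np.median(q,0)) if m.sum() else 0
c=dict(np.load('top0.npz'))
crop=c['frame'][140:250,160:370]; cv2.imwrite('pics/topcrop.png',cv2.cvtColor(cv2.resize(crop,None,fx=3.8,fy=3.8,interpolation=cv2.INTER_CUBIC),cv2.COLOR_RGB2BGR))
```

```text
top counter z 0.0014894701125476762
 low comp 1056 ((0.546503484249115, 0.17667272686958313), (0.283214271068573, 0.22425170242786407), 10.014412879943848) [0.392 0.046] [0.7   0.307]
 low comp 88 ((0.454647421836853, 0.40002942085266113), (0.08314020186662674, 0.03724783658981323), 0.5754707455635071) [0.413 0.381] [0.496 0.419]
 low comp 40 ((0.6800698637962341, 0.398097425699234), (0.014494003728032112, 0.03956368565559387), 53.39755630493164) [0.668 0.388] [0.7   0.416]
 hi comp 2344 [318.189 198.682] [ 0.365 -0.33   0.05 ] [ 0.635 -0.031  1.283] [117. 112. 111.]
 hi comp 3 [ 26.667 175.   ] [ 0.365 -0.031  1.283] [ 0.365 -0.031  1.283] [160. 150. 141.]
 hi comp 2 [470.5 249. ] [ 0.365 -0.031  1.283] [ 0.365 -0.031  1.283] [188.5 179.  166.5]
 hi comp 2 [268.  349.5] [ 0.365 -0.031  1.283] [ 0.365 -0.031  1.283] [60.  60.5 63.5]
 hi comp 2 [233.5 174. ] [ 0.365 -0.031  1.283] [ 0.365 -0.031  1.283] [166. 154. 143.]
 hi comp 2 [475.  102.5] [ 0.365 -0.031  1.283] [ 0.365 -0.031  1.283] [68.5 64.5 61. ]
green 28 [ 0.365 -0.099  0.151] [ 0.505 -0.031  1.283] [ 0.488 -0.094  0.177]
b
[... 202 characters left out ...]
2953081131), 9.748668670654297) [0.388 0.047] [0.696 0.313]
 low comp 126 ((0.450105756521225, 0.40010347962379456), (0.03877238929271698, 0.07639287412166595), 89.97161102294922) [0.412 0.381] [0.488 0.42 ]
 low comp 67 ((0.6804306507110596, 0.39975351095199585), (0.024558771401643753, 0.039500799030065536), 71.42424011230469) [0.664 0.389] [0.703 0.417]
 hi comp 1727 [301.54  242.177] [ 0.439 -0.33   0.05 ] [ 0.63  -0.077  0.222] [103. 105. 109.]
 hi comp 517 [258.87  261.967] [ 0.396 -0.224  0.05 ] [ 0.465 -0.152  0.077] [222. 212. 197.]
green 4 [ 0.476 -0.096  0.177] [ 0.48  -0.092  0.18 ] [ 0.477 -0.095  0.179]
blue 81 [ 0.464 -0.327  0.123] [ 0.535 -0.268  0.193] [ 0.488 -0.315  0.165]
```

View pics/topcrop.png

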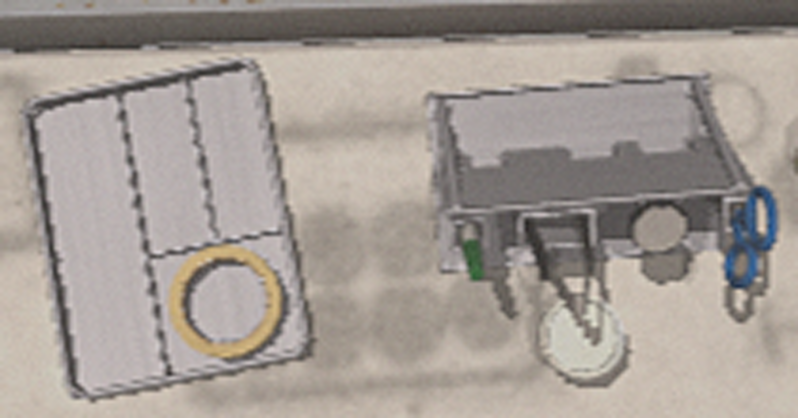

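>>> send_rows:
  deltas: "0 0 -2 -0.118;0 0 -2 -0.118;0 0 -2 -0.117;-2 -4 0 0;-2 -4 0 0;-2 -4 0 0;-2 -4 0 0;-2 -4 0 0"
  jaw: 0.5

```text
time: 0.82
tool_pos: [0.3004, 0.3753, 0.2822]
tcp_rot: [0.003, -3.141, 0.001]
wrist_force: [0.1, -1.0, 1.2]
grip_width: 0.0447
finger_force: 0.0
```

>>> send_rows:
  deltas: "-2 -4 0 0;-2 -4 0 0;-2 -4 0 0;-2 -4 0 0;-2 -4 0 0;-1 -2 0 0;0 0 0 0;0 0 0 0"

```text
time: 1.48
tool_pos: [0.4038, 0.17, 0.2823]
tcp_rot: [-0.003, -3.141, -0.0]
wrist_force: [-0.1, -0.1, 0.2]
grip_width: 0.0441
finger_force: 0.0
```

Run:
```python
from h import *
c=grab('wrist','w_tray'); np.savez('w_tray.npz',**c); o=sensors.get_obs(); print(o['time'],o['tool_pos'],o['tcp_rot'])
```

```text
1.5333 [0.40344884 0.17091461 0.28243132] [ 3.28243524e-04 -3.14099514e+00 -6.04477112e-04]
```

Now towards the holder.

>>> send_rows:
  deltas: "0 -4 0 0;0 -4 0 0;0 -4 0 0;0 -4 0 0;0 -4 0 0;0 -4 0 0;0 -4 0 0;0 -4 0 0"

```text
time: 2.2
tool_pos: [0.404, -0.1495, 0.2828]
tcp_rot: [-0.006, 3.141, 0.0]
wrist_force: [1.2, 0.5, -0.5]
grip_width: 0.0437
finger_force: 0.0
```

>>> send_rows:
  deltas: "0 -2 -1 0;0 0 0 0;0 0 0 0"

```text
time: 2.45
tool_pos: [0.4045, -0.1686, 0.2928]
tcp_rot: [-0.002, 3.141, 0.001]
wrist_force: [-0.8, 0.1, -0.0]
grip_width: 0.044
finger_force: 0.0
```

Run:
```python
from h import *
c=grab('wrist'); np.savez('w_hold.npz',**c); o=sensors.get_obs(); print(o['time'],o['tool_pos'],o['tcp_rot'])
a=np.load('w_tray.npz')['frame']
cv2.imwrite('pics/w_tray2.png',cv2.cvtColor(cv2.resize(a,(768,576)),cv2.COLOR_RGB2BGR))
cv2.imwrite('pics/w_hold2.png',cv2.cvtColor(cv2.resize(c['frame'],(768,576)),cv2.COLOR_RGB2BGR))
```

```text
2.5 [ 0.40446259 -0.16786635  0.29257724] [-3.95115851e-03  3.14147556e+00  1.23960090e-03]
```

View pics/w_hold2.png

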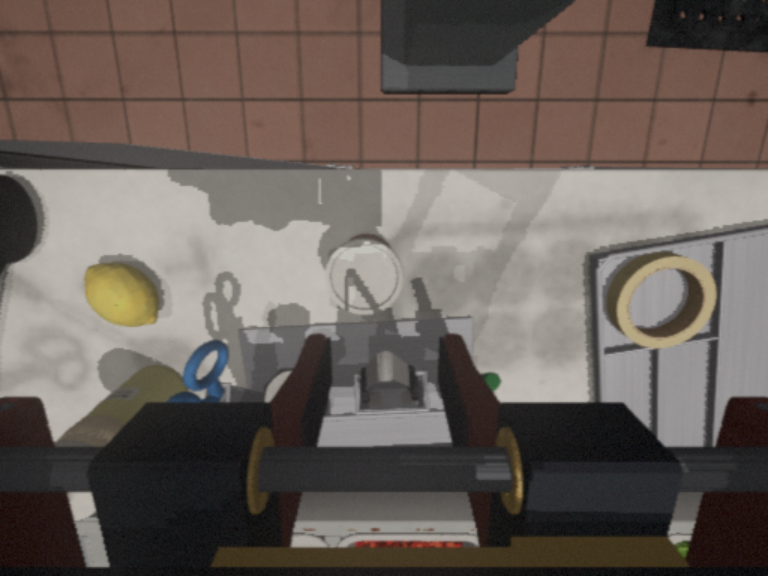

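View pics/w_tray2.png

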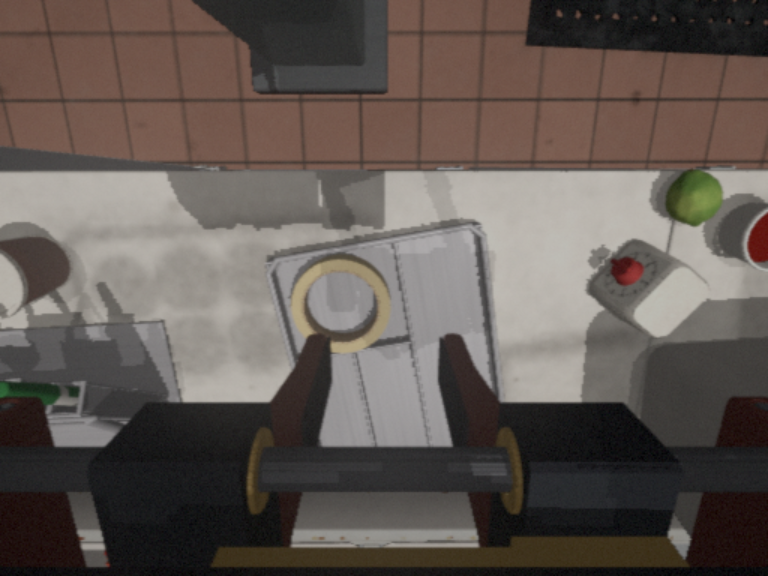

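>>> send_rows:
  deltas: "-4 0 -1.5 0;-4 0 -1 0;-4 0 -1 0;-1 0 0 0;0 0 0 0;0 0 0 0"

```text
time: 3.0
tool_pos: [0.5335, -0.1667, 0.3264]
tcp_rot: [0.007, -3.14, -0.001]
wrist_force: [-0.5, 0.7, 0.1]
grip_width: 0.0439
finger_force: 0.0
```

Run:
```python
from h import *
np.set_printoptions(precision=3,suppress=True)
c=grab('wrist'); np.savez('w_h2.npz',**c); o=sensors.get_obs(); print(o['time'],o['tool_pos'],o['tcp_rot'])
P=cloud(c); X,Y,Z=P[...,0],P[...,1],P[...,2]
# crop of tools
uv=proj(c,[[.43,-.36,.1],[.43,-.05,.1],[.56,-.05,.13],[.56,-.36,.13]]); print(uv)
a=np.maximum(uv.min(0).astype(int),0); b=uv.max(0).astype(int)
f=c['frame'][a[1]:b[1],a[0]:b[0]]; s=min(790/f.shape[1],590/f.shape[0]); print(a,b,s)
cv2.imwrite('pics/w_h2.png',cv2.cvtColor(cv2.resize(f,None,fx=s,fy=s,interpolation=cv2.INTER_CUBIC),cv2.COLOR_RGB2BGR))
```

```text
3.05 [ 0.533 -0.167  0.327] [ 0.006 -3.141 -0.   ]
[[102.288  81.715]
 [348.691  82.992]
 [345.908 188.61 ]
 [105.806 187.685]]
[102  81] [348 188] 3.2113821138211383
```

View pics/w_h2.png

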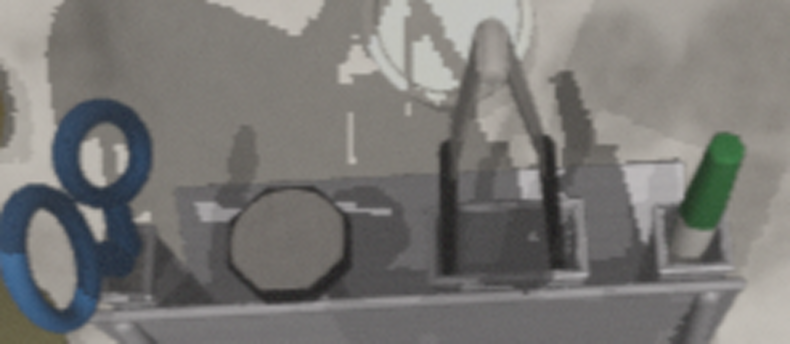

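Run:
```python
from h import *
np.set_printoptions(precision=4,suppress=True)
c=dict(np.load('w_h2.npz')); P=cloud(c); hsv=cv2.cvtColor(c['frame'],cv2.COLOR_RGB2HSV); s=3.2114
def pt(x,y):
    u,v=102+x/s,81+y/s; ui,vi=int(round(u)),int(round(v)); return P[vi,ui]
for nm,xy in dict(hinge=(490,35),armL=(462,120),armR=(527,110),gripL=(449,160),gripR=(549,160),L2=(449,240),R2=(551,230),dial=(290,240),dL=(240,240),dR=(340,240),dT=(290,198),dB=(290,285),mtop=(727,145),mmid=(710,190),mlow=(692,240),rimA=(130,325),rimB=(430,300),rimC=(700,285),shear=(100,105)).items(): print(nm,pt(*xy))
Z=P[...,2]
def comp(m,name):
    k,l,st,ce=cv2.connectedComponentsWithStats(m.astype(np.uint8)); i=1+np.argmax(st[1:,4]); q=P[l==i]; print(name,st[i,4],'c',np.median(q,0),'min',np.percentile(q,3,axis=0),'max',np.percentile(q,97,axis=0)); return q
U=np.zeros(Z.shape,bool); U[81:188,102:348]=1
g=comp(U&(cv2.inRange(hsv,(40,60,20),(85,255,255))>0),'green'); m=g.mean(0); print('axis',np.linalg.svd(g-m)[2][0])
D=U&(abs(P[...,0]-pt(290,240)[0])<.035)&(abs(P[...,1]-pt(290,240)[1])<.03)&(Z>.125); q=comp(D,'dial'); m=np.median(q,0); 
print(np.linalg.svd(q-q.mean(0))[2][2], cv2.minEnclosingCircle(q[:,1:].astype(np.float32)))
T=U&(abs(P[...,1]-pt(490,35)[1])<.03)&(Z>.135)&(P[...,0]<.53); q=comp(T,'tongs')
for z0 in np.arange(.14,.22,.01):
    w=q[abs(q[:,2]-z0)<.005]
    if len(w): print(round(z0,3),len(w),w[:,1].min(),w[:,1].max(),np.median(w[:,0]))
cx=(Z>.12)&U; 
# second check from top cam for dial
c2=dict(np.load('top0.npz')); P2=cloud(c2); 
q=comp((abs(P2[...,0]-m[0])<.03)&(abs(P2[...,1]-m[1])<.03)&(P2[...,2]>.125)&(P2[...,2]<.3),'dialtop')
h2=cv2.cvtColor(c2['frame'],cv2.COLOR_RGB2HSV); q=comp((cv2.inRange(h2,(40,60,20),(85,255,255))>0)&(abs(P2[...,1]+.09)<.03)&(P2[...,0]<.53),'greentop')
```

```text
hinge [ 0.4447 -0.1679  0.218 ]
armL [ 0.468  -0.1765  0.2012]
armR [ 0.4652 -0.1572  0.1988]
gripL [ 0.4836 -0.182   0.1682]
gripR [ 0.4832 -0.1483  0.1702]
L2 [ 0.516  -0.1835  0.1411]
R2 [ 0.5116 -0.145   0.1445]
dial [ 0.5158 -0.2435  0.1434]
dL [ 0.5161 -0.2617  0.1425]
dR [ 0.5155 -0.2241  0.1444]
dT [ 0.5017 -0.2449  0.1327]
dB [ 0.5305 -0.2421  0.1542]
mtop [ 0.4766 -0.0923  0.1829]
mmid [ 0.4925 -0.0938  0.1716]
mlow [ 0.516  -0.0921  0.1388]
rimA [ 0.5527 -0.3132  0.1283]
rimB [ 0.5401 -0.1915  0.1345]
rimC [ 0.5343 -0.0865  0.1353]
shear [ 0.4666 -0.3027  0.1576]
green 324 c [ 0.4899 -0.0936  0.1732] min [ 0.4747 -0.0981  0.1515] max [ 0.5064 -0.0876  0.1856]
axis [ 0.3313  0.1411 -0.9329]
dial 1363 c [ 0.5198 -0.2432  0.1414] min [ 0.4996 -0.2659  0.1288] max [ 0.5459 -0.2217  0.1546]
[-0.1546 -0.0197  0.9878] ((-0.24355073273181915, 0.1291573941707611), 0.02970069646835327)
tongs 898 c [ 0.4698 -0.1679  0.1897] min [ 0.4429 -0.1852  0.1408] max [ 0.5146 -0.1445  0.2221]
0.14 44 -0.1862550033934557 -0.14087656080442232 0.5155855017415256
0.15 61 -0.18676595130062443 -0.1427571689150028 0.5076355093947259
0.16 77 -0.1861058043989874 -0.14361853877658434 0.49862436969665175
0.17 168 -0.1855501112101962 -0.14448798333175195 0.48758012540424633
0.18 61 -0.18062629747093836 -0.15080604893456476 0.4773136936197921
0.19 82 -0.1801539047003452 -0.1524146323080226 0.46958663918990917
0.2 90 -0.17768167427602718 -0.1559878128778307 0.4628540265167389
0.21 133 -0.17539886942301192 -0.15838385391538307 0.4523450901594453
dialtop 216 c [ 0.6159 -0.0294  0.0009] min [ 0.6014 -0.0457 -0.0009] max [ 0.6293 -0.0169  0.0025]
greentop 36 c [ 0.6325 -0.1161  0.0075] min [ 0.6241 -0.1199  0.0059] max [ 0.6424 -0.1125  0.0091]
```

Run:
```python
from h import *
np.set_printoptions(precision=4,suppress=True)
for n in ['w_tray','w_hold','top0','side0']:
    c=dict(np.load(n+'.npz')); P=cloud(c); f=P.reshape(-1,3)
    th=np.radians(9.9); ex=np.array([np.cos(th),np.sin(th)]); ey=np.array([-ex[1],ex[0]])
    d=f[:,:2]-[.5445,.178]; a=d@ex; b=d@ey; z=f[:,2]
    rim=(z>.013)&(z<.03); fl=(abs(a)<.125)&(abs(b)<.1)&(abs(z)<.012)
    print(n,'floor z',np.median(z[fl]),'counter',np.median(z[(abs(z)<.015)&(abs(b)>.12)&(abs(b)<.17)&(abs(a)<.14)]))
    def edge(sel,p,q,nm):  # p along, q across
        s=rim&sel
        if s.sum()<8: print(nm,'none',s.sum());return
        A=np.polyfit(p[s],q[s],1); print(nm,s.sum(),'mean',np.median(q[s]),'slope',A[0],'range',q[s].min(),q[s].max(),'z',np.percentile(z[s],90))
    edge((abs(b)<.09)&(a<-.12)&(a>-.155),b,a,'near'); edge((abs(b)<.09)&(a>.12)&(a<.155),b,a,'far')
    edge((abs(a)<.12)&(b>.095)&(b<.125),a,b,'+y'); edge((abs(a)<.12)&(b<-.095)&(b>-.125),a,b,'-y')
    edge((abs(a)<.12)&(b>.012)&(b<.032),a,b,'div1(.0225)'); edge((a>0)&(a<.12)&(b<-.033)&(b>-.053),a,b,'div2(-.0425)')
```

```text
w_tray floor z 0.003505395207741753 counter 0.0005144086013228861
near 732 mean -0.13587134755548963 slope -0.045663833000773445 range -0.14020985986692505 -0.12006518294764422 z 0.027560393491290528
far none 0
+y 515 mean 0.11184999467450986 slope 0.0027404194693750462 range 0.10962462393589599 0.11634128467972801 z 0.02417205463047454
-y 330 mean -0.10309882032029327 slope 0.004203696842543352 range -0.10813188507297034 -0.10025589978101027 z 0.023839654255437156
div1(.0225) 258 mean 0.02656860808335749 slope 0.004418629982736823 range 0.012177689490041098 0.028505242886372992 z 0.01726178699562438
div2(-.0425) 102 mean -0.03772155447832591 slope 0.003712126556115962 range -0.0396444048718453 -0.03624481195686144 z 0.017345842191107692
w_hold floor z 0.004082752766190187 counter 0.00075454015397713
near 705 mean -0.13535130170667542 slope -0.05142141138343801 range -0.14021920361889995 -0.12007516831424321 z 0.028102662550663928
far none 3
+y none 0
-y 378 mean -0.10599157314507482 slope 0.0069148317483079804 range -0.10896193689063853 -0.09526236240438851 z 0.024226612918088728
di
[... 1194 characters left out ...]
0027738439278733205
near 127 mean -0.1372109349048216 slope -0.07217626648251131 range -0.1438630527921691 -0.12010796105522331 z 0.024821232683719566
far 80 mean 0.13593664953363033 slope -0.0015512554616594438 range 0.12354527233438309 0.13979674119128335 z 0.020037909270508324
+y 121 mean 0.11002693570969259 slope 0.00156329843293612 range 0.10496856689142532 0.11583300327830938 z 0.020980205814196497
-y 103 mean -0.10745711728396061 slope 0.0022615254640878024 range -0.11154769121828685 -0.10308993654209851 z 0.021028310926316546
div1(.0225) 12 mean 0.023509813615607174 slope -0.0036500102041782923 range 0.017144249086444033 0.024936886772856243 z 0.014408950376055591
div2(-.0425) none 6
```

>>> send_rows:
  deltas: "0 0 0 -0.08;4.1 0.5 0 0;0 0 4 0;0 0 4 0;0 0 4 0;0 0 3 0;0 0 2 0;0 0 0.7 0"
  jaw: 0.66

```text
time: 3.72
tool_pos: [0.4891, -0.1661, 0.1468]
tcp_rot: [0.127, -3.135, -0.003]
wrist_force: [-0.5, -0.8, -0.5]
grip_width: 0.0581
finger_force: 0.0
```

Run:
```python
from h import *
np.set_printoptions(precision=4,suppress=True)
o=sensors.get_obs(); print(o['time'],o['tool_pos'],o['tcp_rot'],o['wrist_force'])
c=grab('side'); cv2.imwrite('pics/s1.png',cv2.cvtColor(cv2.resize(c['frame'][190:300,220:360],None,fx=5,fy=5,interpolation=cv2.INTER_CUBIC),cv2.COLOR_RGB2BGR))
```

```text
3.7167 [ 0.4891 -0.1661  0.1468] [ 0.1275 -3.1348 -0.0032] [-0.4682 -0.819  -0.5311]
```

View pics/s1.png

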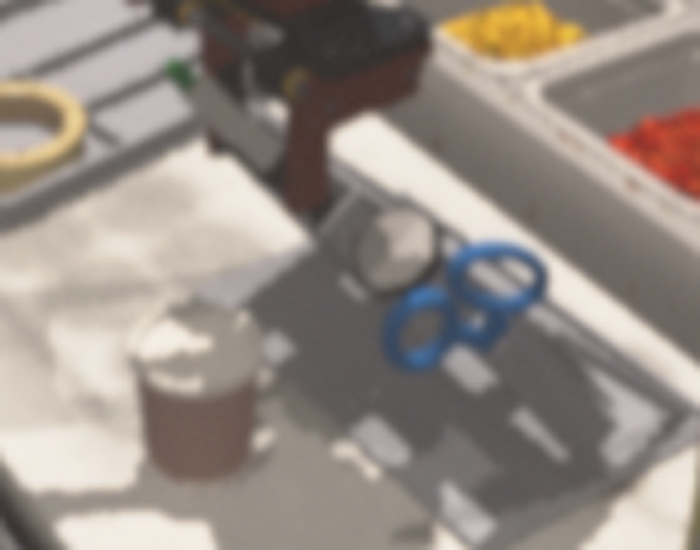

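>>> send_rows:
  deltas: "0 0 -0.4 0;0 0 0 0;0 0 0 0;0 0 0 0;0 0 0 0;0 0 0 0;0 0 0 0"
  jaw: 0

```text
time: 4.35
tool_pos: [0.4925, -0.1675, 0.1564]
tcp_rot: [-0.128, 3.136, -0.002]
wrist_force: [-0.2, 1.2, 6.0]
grip_width: 0.0334
finger_force: 30.2
```

>>> send_rows:
  deltas: "0 0 0 0;0 0 0.3 0;0 0 0.3 0;0 0 0 0"
  jaw: 0.6

```text
time: 4.68
tool_pos: [0.4912, -0.1672, 0.1468]
tcp_rot: [0.127, -3.137, -0.001]
wrist_force: [0.5, -0.2, -0.7]
grip_width: 0.0521
finger_force: 0.0
```

>>> send_rows:
  deltas: "0 0 0 0;0 0 0 0;0 0 0 0;0 0 0 0;0 0 0 0;0 0 0 0"
  jaw: 0

```text
time: 5.18
tool_pos: [0.4917, -0.1674, 0.1482]
tcp_rot: [0.128, -3.139, 0.0]
wrist_force: [0.8, 0.6, 0.0]
grip_width: 0.0347
finger_force: 29.9
```

>>> send_rows:
  deltas: "0.6 0 -0.85 0;1.15 0 -1.64 0;2.3 0 -3.28 0;2.3 0 -3.28 0;2.3 0 -3.28 0;1.15 0 -1.64 0;0.5 0 -2.5 0;0 0 0 0"

```text
time: 5.85
tool_pos: [0.3883, -0.1761, 0.3194]
tcp_rot: [-0.125, 3.131, -0.008]
wrist_force: [-0.4, 0.1, 0.4]
grip_width: 0.0343
finger_force: 29.9
```

Run:
```python
from h import *
np.set_printoptions(precision=4,suppress=True)
o=sensors.get_obs(); print(o['time'],o['tool_pos'],o['tcp_rot'],o['wrist_force'],o['grip_width'])
c=grab('side'); cv2.imwrite('pics/s2.png',cv2.cvtColor(cv2.resize(c['frame'][130:300,200:370],None,fx=3.5,fy=3.5,interpolation=cv2.INTER_CUBIC),cv2.COLOR_RGB2BGR))
```

```text
5.85 [ 0.3883 -0.1761  0.3194] [-0.1255  3.1313 -0.008 ] [-0.4319  0.0693  0.4309] 0.03425771373179815
```

View pics/s2.png

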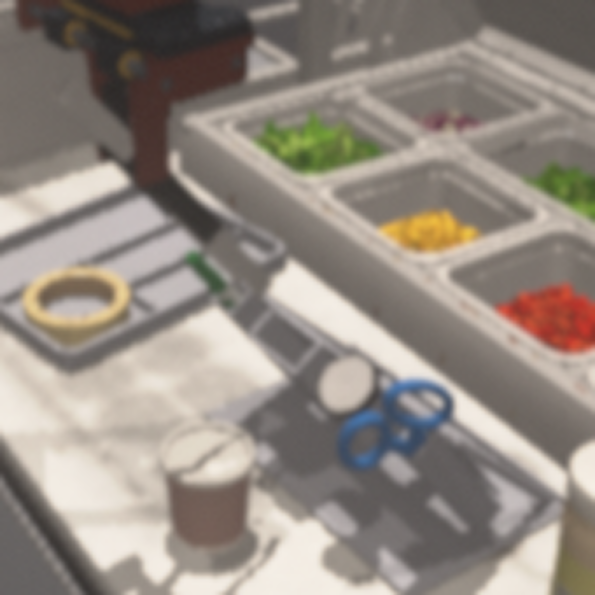

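```bash
cat >> h.py <<'E'
TC=np.array([.5442,.180]); TY=.1755
def obs(): return sensors.get_obs()
def inhand(cams=('side',),lo=.02,hi=.2):
    o=obs(); p=o['tool_pos']; rv=o['tcp_rot']; ps=-2*np.arctan2(rv[0],-rv[1]) if rv[1]<0 else -2*np.arctan2(-rv[0],rv[1])
    ps=-ps; ex=np.array([np.cos(ps),np.sin(ps)]); ey=np.array([-ex[1],ex[0]]); out=[]
    for n in cams:
        c=grab(n); f=cloud(c).reshape(-1,3); d=f-p; a=d[:,:2]@ex; b=d[:,:2]@ey
        m=(a>-.07)&(a<.25)&(abs(b)<.04)&(d[:,2]>-hi)&(d[:,2]<.05); out.append(np.c_[a,b,d[:,2]][m])
    return o,ps,out
def to_tray(p):
    ex=np.array([np.cos(TY),np.sin(TY)]); d=p[:2]-TC; return d@ex, d@np.array([-ex[1],ex[0]]), p[2]
E
python3 - <<'E'
from h import *
np.set_printoptions(precision=4,suppress=True)
o,ps,out=inhand(('side','top')); print(o['tool_pos'],ps)
for q in out:
    q=q[(q[:,2]<-.004)&(q[:,2]>-.19)]
    print(len(q))
    for a0 in np.arange(0,.2,.02):
        w=q[abs(q[:,0]-a0)<.01]
        if len(w)>2: print(round(a0,2),len(w),np.percentile(w,10,axis=0)[1:],np.percentile(w,90,axis=0)[1:])
E
```

```text
[ 0.3889 -0.176   0.3165] 0.0804139853062635
472
0.0 35 [-0.0235 -0.0174] [ 0.0181 -0.0054]
0.02 98 [-0.0253 -0.0423] [ 0.019  -0.0124]
0.04 88 [-0.027  -0.0653] [ 0.0197 -0.0338]
0.06 83 [-0.0234 -0.0953] [ 0.0192 -0.0648]
0.08 73 [-0.0229 -0.1189] [ 0.0183 -0.0891]
0.1 14 [-0.0188 -0.1294] [-0.0137 -0.1137]
0.12 7 [-0.0289 -0.1888] [ 0.0293 -0.1867]
0.14 71 [-0.0296 -0.1877] [ 0.0296 -0.1781]
0.16 3 [ 0.0235 -0.1879] [ 0.0323 -0.186 ]
171
0.04 8 [ 0.0163 -0.042 ] [ 0.0211 -0.0341]
0.06 11 [ 0.0156 -0.0795] [ 0.0171 -0.0485]
0.08 10 [ 0.0136 -0.1029] [ 0.0163 -0.0796]
0.1 20 [-0.0213 -0.1253] [ 0.0094 -0.1101]
0.12 16 [-0.0311 -0.1898] [ 0.0287 -0.1842]
0.14 71 [-0.0304 -0.1852] [ 0.0273 -0.1746]
0.16 35 [-0.0266 -0.1885] [ 0.0286 -0.1806]
```

>>> send_rows:
  deltas: "0 0 -4 -0.095;-1.95 3.24 0 0;-1.95 3.24 0 0;-1.95 3.24 0 0;-1.95 3.24 0 0;-1.95 3.24 0 0;-1.95 3.24 0 0;-1.95 3.24 0 0"

```text
time: 6.67
tool_pos: [0.4839, 0.0738, 0.3504]
tcp_rot: [0.277, -3.125, 0.0]
wrist_force: [0.2, 0.1, -0.4]
grip_width: 0.0344
finger_force: 29.9
```

>>> send_rows:
  deltas: "-1.95 3.24 0 0;-1.95 3.24 0 0;-1.95 3.24 0 0;-1.95 3.24 0 0;-1.95 3.24 4 0;0 0 4 0;0 0 4 0;0 0 0 0"

```text
time: 7.33
tool_pos: [0.5428, 0.2387, 0.2255]
tcp_rot: [0.277, -3.103, 0.011]
wrist_force: [-0.5, -0.6, -4.9]
grip_width: 0.034
finger_force: 29.9
```

Run:
```python
from h import *
np.set_printoptions(precision=4,suppress=True)
o,ps,out=inhand(('side','top')); print(o['time'],o['tool_pos'],ps,to_tray(o['tool_pos']),o['grip_width'],o['wrist_force'])
for q in out:
    q=q[(q[:,2]<-.004)&(q[:,2]>-.17)]
    for a0 in np.arange(-.06,.2,.02):
        w=q[abs(q[:,0]-a0)<.01]
        if len(w)>2: print(round(a0,2),len(w),np.percentile(w,10,axis=0)[1:],np.percentile(w,90,axis=0)[1:])
    print()
c=grab('wrist'); P=cloud(c).reshape(-1,3); z=P[:,2]
ex=np.array([np.cos(TY),np.sin(TY)]); ey=np.array([-ex[1],ex[0]]); d=P[:,:2]-TC; a=d@ex;b=d@ey
for nm,lo,hi,t in [('+y',.095,.125,.1075),('div1',.01,.035,.0225)]:
    s=(z>.012)&(z<.03)&(abs(a)<.12)&(b>lo)&(b<hi); print(nm,s.sum(),np.median(b[s])-t, np.polyfit(a[s],b[s],1)[0] if s.sum()>9 else 0)
```

```text
7.3333 [0.5428 0.2387 0.2255] 0.17796186749731482 (np.float64(0.008920424942652412), np.float64(0.058057980689465265), np.float64(0.22545964246820635)) 0.03403675710082793 [-0.5332 -0.5932 -4.9285]
0.0 27 [-0.0238 -0.0192] [ 0.0177 -0.0052]
0.02 64 [-0.0266 -0.0451] [ 0.0197 -0.017 ]
0.04 58 [-0.0267 -0.0732] [ 0.0199 -0.0406]
0.06 57 [-0.0245 -0.1002] [ 0.0195 -0.0708]
0.08 52 [-0.0239 -0.1286] [ 0.02   -0.1001]

0.02 3 [-0.0299 -0.0251] [-0.029  -0.0173]
0.04 15 [-0.0315 -0.0361] [-0.0279 -0.0224]
0.1 6 [-0.02   -0.1142] [ 0.0077 -0.1091]

+y 890 0.0026426684479918805 -7.312629225036119e-05
div1 402 0.0020914732864159707 -0.000829614678680214
```

>>> send_rows:
  deltas: "0 0 3 0;0 0 2 0;0 0 1 0;0 0 0 0;0 0 0 0"

```text
time: 7.9
tool_pos: [0.5491, 0.2396, 0.1859]
tcp_rot: [-0.275, 3.125, 0.002]
wrist_force: [-0.1, 0.2, -0.5]
grip_width: 0.034
finger_force: 29.9
```

```bash
cat > st.py <<'E'
from h import *
np.set_printoptions(precision=4,suppress=True)
import sys
o,ps,out=inhand(('side',)); print(o['time'],o['tool_pos'],ps,'tray',np.array(to_tray(o['tool_pos'])),o['grip_width'],o['wrist_force'])
q=out[0]; q=q[(q[:,2]<.03)&(q[:,2]>-.17)&(q[:,2]+o['tool_pos'][2]>.008)]
for a0 in np.arange(-.06,.2,.02):
    w=q[(abs(q[:,0]-a0)<.01)&(abs(q[:,1])<.026)]
    if len(w)>2: print(round(a0,2),len(w),np.percentile(w,10,axis=0)[1:],np.percentile(w,90,axis=0)[1:])
E
python3 st.py
```

```text
7.9 [0.5491 0.2396 0.1859] 0.1757969783743448 tray [0.0152 0.0579 0.1859] 0.034021977239437826 [-0.1471  0.2225 -0.4676]
-0.02 46 [-0.0221  0.0027] [0.0176 0.0262]
0.0 57 [-0.0252 -0.0148] [0.0186 0.0242]
0.02 50 [-0.0249 -0.0424] [ 0.0198 -0.0125]
0.04 41 [-0.0251 -0.0673] [ 0.0216 -0.0409]
0.06 47 [-0.0233 -0.0953] [ 0.0202 -0.0701]
0.08 46 [-0.0232 -0.1209] [ 0.0198 -0.0917]
0.1 10 [-0.0192 -0.1298] [ 0.0166 -0.1166]
0.12 17 [-0.0201 -0.1687] [ 0.0197 -0.1647]
0.18 64 [-0.0205 -0.1682] [ 0.0192 -0.1411]
```

>>> send_rows:
  deltas: "0 0.9 2 0;0 0 2 0;0 0 0.8 0;0 0 0.4 0;0 0 0 0"

```text
time: 8.37
tool_pos: [0.5466, 0.2484, 0.132]
tcp_rot: [-0.276, 3.129, 0.001]
wrist_force: [-0.4, -0.6, -0.7]
grip_width: 0.0341
finger_force: 29.9
```

```bash
python3 st.py
```

```text
8.3667 [0.5466 0.2484 0.132 ] 0.17625370322461578 tray [0.0143 0.067  0.132 ] 0.03414586105200352 [-0.4096 -0.5999 -0.6738]
-0.02 40 [-0.0213  0.0012] [0.0169 0.0273]
0.0 54 [-0.0252 -0.0132] [0.0181 0.0253]
0.02 44 [-0.0251 -0.0412] [ 0.0186 -0.0118]
0.04 36 [-0.025  -0.0708] [ 0.0211 -0.0362]
0.06 43 [-0.0247 -0.0945] [ 0.0212 -0.0667]
0.08 32 [-0.0232 -0.1188] [ 0.019  -0.0976]
0.1 4 [-0.0196 -0.1226] [-0.0153 -0.1155]
0.12 28 [-0.0189 -0.1226] [ 0.0216 -0.1114]
0.18 70 [-0.0224 -0.1198] [ 0.0203 -0.0909]
```

>>> send_rows:
  deltas: "0 0 0.4 0;1.04 0 0.84 0;0.99 0 0.91 0;0.91 0 0.99 0;0.84 0 1.06 0;0.75 0 1.13 0;0.65 0 1.16 0;0 0 0 0"

```text
time: 9.08
tool_pos: [0.4943, 0.2389, 0.0647]
tcp_rot: [0.276, -3.128, 0.001]
wrist_force: [-1.7, 1.2, 0.1]
grip_width: 0.0342
finger_force: 30.0
```

```bash
python3 st.py
```

```text
9.0833 [0.4943 0.2389 0.0647] 0.17632957151237563 tray [-0.0388  0.0667  0.0647] 0.0342405853911581 [-1.7366  1.1557  0.057 ]
-0.06 23 [-0.0098  0.018 ] [0.0018 0.0293]
-0.04 37 [-0.0149  0.0102] [0.0092 0.0254]
-0.02 51 [-0.023   0.0014] [0.0172 0.0201]
0.0 63 [-0.0248 -0.0011] [0.0202 0.0252]
0.02 24 [-0.0253 -0.013 ] [-0.0204  0.0024]
0.04 28 [-0.025  -0.0193] [ 0.0177 -0.0054]
0.06 31 [-0.0253 -0.025 ] [ 0.0214 -0.0124]
0.08 29 [-0.0233 -0.0362] [ 0.0204 -0.0202]
0.1 32 [-0.0228 -0.0433] [ 0.0209 -0.0293]
0.12 34 [-0.0224 -0.0528] [ 0.02   -0.0391]
0.14 20 [-0.0201 -0.0543] [ 0.0176 -0.0455]
0.18 34 [-0.0203 -0.0557] [ 0.0236 -0.0447]
```

>>> send_rows:
  deltas: "0.5 0 1.3 0;0.4 0 1.3 0;0.25 0 1.3 0;0.1 0 1.2 0;0 0 0 0;0 0 0 0"

```text
time: 9.63
tool_pos: [0.483, 0.2369, 0.0143]
tcp_rot: [0.276, -3.128, 0.001]
wrist_force: [-1.7, 0.0, -0.2]
grip_width: 0.0338
finger_force: 30.0
```

```bash
python3 st.py
```

```text
9.6333 [0.483  0.2369 0.0143] 0.17612570657791965 tray [-0.0503  0.0668  0.0143] 0.0338026360349513 [-1.6588  0.0497 -0.1704]
-0.06 33 [-0.01   -0.0038] [0.0064 0.0094]
-0.04 36 [-0.0131 -0.0044] [0.0123 0.0089]
-0.02 55 [-0.02   -0.0039] [0.019  0.0222]
0.0 64 [-0.0252 -0.0019] [0.019  0.0244]
0.02 22 [-0.0242 -0.0032] [-0.0198  0.0095]
0.04 25 [-0.0253 -0.0048] [0.0195 0.0085]
0.06 32 [-0.0254 -0.0046] [0.0214 0.0064]
0.08 19 [-0.0222 -0.0046] [0.0231 0.0055]
0.1 24 [-0.0233 -0.0048] [0.0199 0.0051]
0.12 20 [-0.0219 -0.006 ] [0.0214 0.0026]
0.14 18 [-0.0217 -0.005 ] [0.0211 0.0017]
0.16 11 [-0.0169 -0.0056] [0.0167 0.0006]
0.18 30 [-0.0196 -0.0046] [0.0192 0.0054]
```

>>> send_rows:
  deltas: "0 0 0.3 0;0 0 0.3 0;0 0 0 0"

```text
time: 9.93
tool_pos: [0.4835, 0.2371, 0.0087]
tcp_rot: [-0.276, 3.129, 0.0]
wrist_force: [1.0, -0.6, 0.4]
grip_width: 0.0337
finger_force: 29.9
```

>>> send_rows:
  deltas: "0 0 0 0;0 0 0 0;0 0 0 0;0 0 -1 0;0 0 -3 0;0 0 -4 0;0 0 -4 0;0 0 -4 0"
  jaw: 0.5

```text
time: 10.6
tool_pos: [0.4827, 0.2369, 0.1713]
tcp_rot: [-0.276, 3.129, 0.0]
wrist_force: [1.1, -0.5, 0.8]
grip_width: 0.0439
finger_force: 0.0
```

Run:
```python
from h import *
np.set_printoptions(precision=4,suppress=True)
o=obs(); print(o['time'],o['tool_pos'],o['grip_width'],o['wrist_force'])
ex=np.array([np.cos(TY),np.sin(TY)]); ey=np.array([-ex[1],ex[0]])
for n in ('side','top','wrist'):
    c=grab(n); f=cloud(c).reshape(-1,3); d=f[:,:2]-TC; a=d@ex;b=d@ey;z=f[:,2]
    s=(abs(a)<.134)&(b>.03)&(b<.1)&(z>.01)&(z<.06); print(n,s.sum(),a[s].min(),a[s].max(),b[s].min(),b[s].max(),z[s].max())
    for a0 in np.arange(-.13,.14,.02):
        w=s&(abs(a-a0)<.01)
        if w.sum()>2: print(round(a0,2),w.sum(),b[w].min(),b[w].max(),np.percentile(z[w],85))
    if n=='wrist': np.savez('w_t2.npz',**c)
```

```text
10.6 [0.4827 0.2369 0.1713] 0.04392763390314993 [ 1.1462 -0.5165  0.8111]
side 223 -0.1264617065240143 0.13387095779923794 0.038274321568499844 0.09402500841608585 0.022408889396649735
-0.13 5 0.06162635458062497 0.06819837668647538 0.016656018336411702
-0.11 16 0.05455879807061686 0.07556013529310833 0.015867410655938885
-0.09 19 0.0485529091500961 0.07842674440417566 0.016715227679716206
-0.07 19 0.046224185967430775 0.08405121854380558 0.015966335198273108
-0.05 26 0.04196902631409386 0.08737877458693816 0.016597824577184506
-0.03 25 0.04100083246664119 0.08675807039691663 0.017691438310775385
-0.01 19 0.03852924602612903 0.09022569292964847 0.017112394915035835
0.01 26 0.038274321568499844 0.09198590242036311 0.017633249265558416
0.03 11 0.03985948484107306 0.08925459474202226 0.016212390854723677
0.05 14 0.04234873529463162 0.08945899478175771 0.015301603444540979
0.07 16 0.04341764215465881 0.09402500841608585 0.014044042830184773
0.09 10 0.042658954798570396 0.08911336453465178 0.015715690150056628
0.11 13 0.04815826040753473 0.08938039731306859 0.015437152488913291
0.13 4 0.0
[... 1113 characters left out ...]
4
-0.07 107 0.04784119627041045 0.08727303842653249 0.020094224373328425
-0.05 203 0.04628632211639442 0.08879445626919903 0.021220623596241762
-0.03 194 0.04470052120667656 0.09041250009983523 0.021370355788254945
-0.01 183 0.04317364151144146 0.09063069986480675 0.02143396177927322
0.01 176 0.042716532232629896 0.09228241052449689 0.021492264643572123
0.03 106 0.04121445856365166 0.09386138877241704 0.021208342988417606
0.05 83 0.04572719451471865 0.08931813360984114 0.019598671356011437
0.07 57 0.04645652619720053 0.08852310996072751 0.01953202259984507
0.09 93 0.046262533136614596 0.08874448091299501 0.01953200064419492
0.11 90 0.04994128337881844 0.08508291480354199 0.019250067512392065
```

>>> send_rows:
  deltas: "0 0 -4 0.096;0.18 -4.12 -2 0;0.18 -4.12 0 0;0.18 -4.12 0 0;0.18 -4.12 0 0;0.18 -4.12 0 0;0.18 -4.12 0 0;0.18 -4.12 0 0"
  jaw: 0.4

```text
time: 11.42
tool_pos: [0.4927, -0.0495, 0.226]
tcp_rot: [0.126, -3.138, -0.001]
wrist_force: [0.5, 0.2, 0.5]
grip_width: 0.035
finger_force: 0.0
```

>>> send_rows:
  deltas: "0.18 -4.12 0 0;0 0 0 0;0 0 0 0"

```text
time: 11.67
tool_pos: [0.4943, -0.0907, 0.2256]
tcp_rot: [0.119, -3.137, -0.001]
wrist_force: [0.3, 0.8, -0.2]
grip_width: 0.0355
finger_force: 0.0
```

Run:
```python
from h import *
np.set_printoptions(precision=4,suppress=True)
o=obs(); print(o['time'],o['tool_pos'],o['tcp_rot'])
for n in ('wrist','side','top'):
    c=grab(n); P=cloud(c); hsv=cv2.cvtColor(c['frame'],cv2.COLOR_RGB2HSV)
    m=(cv2.inRange(hsv,(40,60,20),(85,255,255))>0)&(abs(P[...,0]-.49)<.05)&(abs(P[...,1]+.093)<.05)&(P[...,2]>.1)&(P[...,2]<.2)
    q=P[m]
    if len(q)<5: print(n,len(q)); continue
    print(n,len(q))
    for z0 in np.arange(.14,.19,.01):
        w=q[abs(q[:,2]-z0)<.005]
        if len(w)>3: print(' ',round(z0,3),len(w),w.min(0)[:2],w.max(0)[:2],np.median(w,0)[:2])
```

```text
11.6667 [ 0.4943 -0.0907  0.2256] [ 0.1189 -3.1369 -0.0012]
wrist 398
  0.15 16 [ 0.5006 -0.0978] [ 0.5082 -0.0842] [ 0.5057 -0.0928]
  0.16 67 [ 0.4918 -0.0982] [ 0.5055 -0.0846] [ 0.5002 -0.0918]
  0.17 71 [ 0.4859 -0.0983] [ 0.498 -0.086] [ 0.4927 -0.0921]
  0.18 220 [ 0.4728 -0.098 ] [ 0.4901 -0.0869] [ 0.4788 -0.0927]
side 19
  0.15 5 [ 0.4911 -0.0986] [ 0.4979 -0.0967] [ 0.4969 -0.0979]
  0.16 7 [ 0.4861 -0.1008] [ 0.4941 -0.0947] [ 0.4896 -0.0989]
  0.17 4 [ 0.4811 -0.0989] [ 0.4854 -0.0968] [ 0.4813 -0.0984]
top 5
```

>>> send_rows:
  deltas: "0 -0.1 3.5 0;0 0 2.7 0;0 0 1 0;0 0 0.4 0;0 0 0 0"

```text
time: 12.23
tool_pos: [0.4949, -0.0887, 0.1506]
tcp_rot: [0.129, -3.138, -0.001]
wrist_force: [-0.7, 0.5, 0.4]
grip_width: 0.0352
finger_force: 0.0
```

>>> send_rows:
  deltas: "0 0 0 0;0 0 0 0;0 0 0 0;0 0 0 0;0 0 0 0"
  jaw: 0

```text
time: 12.65
tool_pos: [0.4957, -0.09, 0.1524]
tcp_rot: [-0.126, 3.137, -0.001]
wrist_force: [-0.5, 1.4, 4.4]
grip_width: 0.0139
finger_force: 29.9
```

>>> send_rows:
  deltas: "0 0 0 0;0 0 0.4 0;0 0 0.4 0;0 0 0 0;0 0 0 0"
  jaw: 0.35

```text
time: 13.07
tool_pos: [0.4947, -0.0898, 0.1419]
tcp_rot: [0.126, -3.137, -0.001]
wrist_force: [-0.0, 0.7, 0.1]
grip_width: 0.0308
finger_force: 0.0
```

>>> send_rows:
  deltas: "0 0 0 0;0 0 0 0;0 0 0 0;0 0 0 0;0 0 0 0"
  jaw: 0

```text
time: 13.48
tool_pos: [0.4952, -0.0899, 0.1431]
tcp_rot: [-0.126, 3.139, -0.0]
wrist_force: [0.3, 0.2, -0.1]
grip_width: 0.015
finger_force: 30.0
```

>>> send_rows:
  deltas: "0.57 0 -0.82 0;1.15 0 -1.64 0;2.3 0 -3.28 0;1.72 0 -2.46 0;0 0 -3 0;0 0 -2 0;0 0 0 0"

```text
time: 14.07
tool_pos: [0.4383, -0.0948, 0.2811]
tcp_rot: [-0.125, 3.131, -0.005]
wrist_force: [0.7, -0.1, 0.3]
grip_width: 0.0149
finger_force: 30.0
```

```bash
python3 st.py
```

```text
14.0667 [ 0.4383 -0.0948  0.2811] 0.07985874263916429 tray [-0.1523 -0.2521  0.2811] 0.014942955459638257 [ 0.7441 -0.0725  0.2705]
-0.02 59 [-0.0161  0.0023] [0.012  0.0277]
0.0 96 [-0.0174 -0.0011] [0.0077 0.0259]
0.02 54 [-0.009 -0.035] [-0.0024 -0.0111]
0.04 50 [-0.0093 -0.0607] [-0.0052 -0.0343]
0.06 37 [-0.0121 -0.159 ] [ 0.0084 -0.0603]
0.08 89 [-0.0164 -0.1665] [ 0.0097 -0.1453]
0.1 31 [-0.0205 -0.1653] [ 0.0075 -0.15  ]
```

>>> send_rows:
  deltas: "0 0 -1 -0.096;-2.7 2.23 0 0;-2.7 2.23 0 0;-2.7 2.23 0 0;-2.7 2.23 0 0;-2.7 2.23 0 0;-2.7 2.23 0 0;-2.7 2.23 0 0"

```text
time: 14.78
tool_pos: [0.5969, 0.0939, 0.2827]
tcp_rot: [0.277, -3.126, 0.0]
wrist_force: [0.0, -1.7, 0.2]
grip_width: 0.0149
finger_force: 30.0
```

>>> send_rows:
  deltas: "-2.7 2.23 0 0;0 0 4 0;0 0 4 0;0 0 4 0;0 0 3 0;0 0 1 0;0 0 0 0;0 0 0 0"

```text
time: 15.45
tool_pos: [0.6191, 0.119, 0.1252]
tcp_rot: [0.276, -3.129, 0.0]
wrist_force: [-0.1, 0.1, 0.5]
grip_width: 0.0148
finger_force: 30.0
```

```bash
python3 st.py
python3 - <<'E'
from h import *
np.set_printoptions(precision=4,suppress=True)
c=grab('wrist'); P=cloud(c).reshape(-1,3); z=P[:,2]
ex=np.array([np.cos(TY),np.sin(TY)]); ey=np.array([-ex[1],ex[0]]); d=P[:,:2]-TC; a=d@ex;b=d@ey
for nm,lo,hi,t in [('-y',-.12,-.095,-.1075),('div2',-.052,-.033,-.0425)]:
    s=(z>.012)&(z<.03)&(a>-.02)&(a<.13)&(b>lo)&(b<hi); print(nm,s.sum(),np.median(b[s])-t)
s=(z>.01)&(z<.022)&(abs(a+.024)<.012)&(b>-.1)&(b<.015); print('xdiv',s.sum(),np.median(a[s])+.024)
E
```

```text
15.45 [0.6191 0.119  0.1252] 0.1761957989166602 tray [ 0.0631 -0.0732  0.1252] 0.014808076671530055 [-0.143   0.1436  0.5066]
-0.02 42 [-0.0163  0.0022] [0.0112 0.0284]
0.0 53 [-0.0178 -0.0034] [0.0075 0.0263]
0.02 25 [-0.0085 -0.0339] [-0.0033 -0.0122]
0.04 30 [-0.0091 -0.063 ] [-0.0037 -0.0366]
0.06 13 [-0.0097 -0.1126] [ 0.0048 -0.0628]
0.08 30 [-0.0176 -0.115 ] [ 0.0228 -0.1062]
0.1 43 [-0.0209 -0.1139] [ 0.0096 -0.0917]
0.12 77 [-0.0188 -0.1007] [ 0.0206 -0.0758]
0.14 21 [-0.0228 -0.085 ] [ 0.0188 -0.0779]
0.16 35 [-0.013  -0.0874] [ 0.0191 -0.0795]
0.18 53 [-0.0194 -0.1045] [ 0.0092 -0.0798]
-y 1081 0.0010169229225531484
div2 492 0.0014853468929096406
xdiv 460 0.001381338901133282
```

>>> send_rows:
  deltas: "0 0 2.5 0;0 0 1.2 0;0 0 0.6 0;0.8 0 0.68 0;0.73 0 0.75 0;0.64 0 0.82 0;0.56 0 0.89 0;0 0 0 0"

```text
time: 16.22
tool_pos: [0.5919, 0.1136, 0.0511]
tcp_rot: [-0.276, 3.129, -0.001]
wrist_force: [-1.4, -1.7, 3.8]
grip_width: 0.0138
finger_force: 30.0
```

```bash
python3 st.py
```

```text
16.2167 [0.5919 0.1136 0.0511] 0.1756335220646346 tray [ 0.0354 -0.0737  0.0511] 0.01381394645973664 [-1.446  -1.7165  3.8056]
-0.06 15 [-0.0179 -0.0418] [ 0.0173 -0.0304]
-0.04 7 [-0.0075  0.0242] [0.0001 0.0294]
-0.02 42 [-0.0155  0.0016] [0.0107 0.0279]
0.0 44 [-0.0176  0.0019] [0.0079 0.0257]
0.02 11 [-0.0084 -0.0109] [-0.0028  0.0002]
0.04 20 [-0.0082 -0.0227] [-0.0037 -0.0078]
0.06 17 [-0.0084 -0.0374] [-0.0036 -0.0215]
0.08 10 [-0.0093 -0.0417] [-0.0038 -0.0337]
0.1 34 [-0.0159 -0.0418] [ 0.0188 -0.0303]
0.14 111 [-0.0207 -0.0377] [ 0.0203 -0.0036]
0.16 22 [-0.0232 -0.0066] [ 0.0216 -0.0017]
0.18 35 [-0.0116 -0.0116] [ 0.0222 -0.0054]
```

>>> send_rows:
  deltas: "0.46 0 0.94 0;0.35 0 0.99 0;0.26 0 1.01 0;0.14 0 1.0 0;0 0 0.2 0;0 0 0 0;0 0 0 0"

```text
time: 16.85
tool_pos: [0.5805, 0.1122, 0.0089]
tcp_rot: [0.276, -3.129, -0.0]
wrist_force: [-0.5, -0.5, 0.2]
grip_width: 0.0141
finger_force: 30.0
```

```bash
python3 st.py
```

```text
16.85 [0.5805 0.1122 0.0089] 0.17626309011982422 tray [ 0.0239 -0.0731  0.0089] 0.014126223448400364 [-0.4798 -0.5465  0.2351]
-0.06 23 [-0.0026  0.0011] [0.0224 0.0167]
-0.04 21 [-0.011   0.0028] [0.0065 0.0156]
-0.02 46 [-0.0164  0.0073] [0.0113 0.0245]
0.0 40 [-0.017   0.0025] [0.0057 0.0274]
0.02 13 [-0.0146  0.0056] [-0.0029  0.0203]
0.04 21 [-0.0081  0.0027] [-0.0005  0.0112]
0.06 17 [-0.0073  0.0022] [0.0015 0.0101]
0.08 14 [-0.0066  0.0011] [-0.0003  0.0093]
0.1 5 [-0.0111  0.0009] [0.0045 0.0082]
0.12 22 [-0.0206  0.0013] [0.004  0.0107]
0.14 56 [-0.023   0.0037] [0.0151 0.0235]
0.16 22 [-0.0068  0.017 ] [0.0245 0.0288]
```

>>> send_rows:
  deltas: "0 0 0.3 0;0 0 0 0;0 0 0 0"

```text
time: 17.15
tool_pos: [0.5809, 0.1122, 0.0065]
tcp_rot: [-0.276, 3.128, 0.0]
wrist_force: [-0.4, 1.3, 2.0]
grip_width: 0.014
finger_force: 30.0
```

>>> send_rows:
  deltas: "0 0 0 0;0 0 0 0;0 0 0 0;0 0 -0.5 0;0 0 -2 0;0 0 -4 0;0 0 -4 0;0 0 -4 0"
  jaw: 0.3

```text
time: 17.82
tool_pos: [0.5798, 0.112, 0.1526]
tcp_rot: [0.276, -3.128, 0.0]
wrist_force: [1.6, -0.4, 0.8]
grip_width: 0.0265
finger_force: 0.0
```

Run:
```python
from h import *
np.set_printoptions(precision=4,suppress=True)
o=obs(); print(o['time'],o['tool_pos'],o['grip_width'])
ex=np.array([np.cos(TY),np.sin(TY)]); ey=np.array([-ex[1],ex[0]])
for n in ('side','top','wrist'):
    c=grab(n); f=cloud(c).reshape(-1,3); d=f[:,:2]-TC; a=d@ex;b=d@ey;z=f[:,2]
    s=(a>-.02)&(a<.131)&(b<-.047)&(b>-.102)&(z>.0095)&(z<.06); print(n,s.sum(),a[s].min(),a[s].max())
    for a0 in np.arange(-.01,.14,.02):
        w=s&(abs(a-a0)<.01)
        if w.sum()>2: print(round(a0,2),w.sum(),b[w].min(),b[w].max(),np.percentile(z[w],85))
```

```text
17.8167 [0.5798 0.112  0.1526] 0.026504663115813246
side 102 -0.01755449410050333 0.13087346439464076
-0.01 14 -0.07945362695192394 -0.06737307507772565 0.014594123776858215
0.01 15 -0.07895004636621647 -0.06810111543781631 0.016223070676886088
0.03 16 -0.08121798616713742 -0.06933101260010466 0.015972742169871733
0.05 17 -0.0823046490082397 -0.0657308575013495 0.01590115686901113
0.07 15 -0.0787646535981372 -0.06682030154627831 0.015245831725922853
0.09 17 -0.07914592594500552 -0.06633394105213972 0.015642174310819545
0.11 6 -0.07865362705323316 -0.06569364537003289 0.014625891922442694
top 41 -0.013069371392753267 0.04076768818262027
-0.01 9 -0.07469602718127392 -0.047303229657401726 0.018017682111961503
0.01 15 -0.07558718088349127 -0.04723428439346556 0.020275689802564764
0.03 16 -0.07677128926110298 -0.047252479245960426 0.02157978553087893
wrist 1443 -0.014121969897878955 0.120913693247113
-0.01 173 -0.07661148558776983 -0.06373141210972236 0.017955753299974574
0.01 241 -0.07664187216571638 -0.062397363714636285 0.018790954191393136
0.03 249 -0.07780322428608083 -0.06234778032139144 0.01938071624380039
0.05 217 -0.07675702068759704 -0.06316423182720363 0.019143493126536744
0.07 207 -0.07683224020291624 -0.06295124757004035 0.01900232588117138
0.09 192 -0.07685597423692515 -0.06277598982952957 0.01890879387177989
0.11 161 -0.07569978566379996 -0.06262319695523583 0.018820784627984456
0.13 3 -0.07331708906028334 -0.06617500697424335 0.017236274168713102
```

>>> send_rows:
  deltas: "0 0 -4 0.096;0 0 -4 0;0.98 -3.88 -2 0;0.98 -3.88 0 0;0.98 -3.88 0 0;0.98 -3.88 0 0;0.98 -3.88 0 0;0.98 -3.88 0 0"
  jaw: 0.57

```text
time: 18.63
tool_pos: [0.54, -0.1235, 0.2482]
tcp_rot: [0.126, -3.137, -0.001]
wrist_force: [0.4, -0.3, -0.6]
grip_width: 0.0502
finger_force: 0.0
```

>>> send_rows:
  deltas: "0.98 -3.88 0 0;0.98 -3.88 0 0;0.98 -3.88 0 0;0 0 0 0;0 0 0 0"

```text
time: 19.05
tool_pos: [0.52, -0.242, 0.2477]
tcp_rot: [0.12, -3.136, -0.003]
wrist_force: [0.1, 0.1, -0.6]
grip_width: 0.0499
finger_force: 0.0
```

Run:
```python
from h import *
np.set_printoptions(precision=4,suppress=True)
o=obs(); print(o['time'],o['tool_pos'],o['tcp_rot'],o['grip_width'])
def go(n):
    c=grab(n); P=cloud(c); hsv=cv2.cvtColor(c['frame'],cv2.COLOR_RGB2HSV)
    ok=(P[...,2]>.1)&(P[...,2]<.21)&(P[...,0]>.44)&(P[...,0]<.57)
    bl=ok&(cv2.inRange(hsv,(100,90,40),(125,255,255))>0)&(P[...,1]<-.25)
    q=P[bl]; print(n,'blue',len(q))
    for x0 in np.arange(.45,.56,.02):
        w=q[abs(q[:,0]-x0)<.01]
        if len(w)>3: print('  x',round(x0,2),len(w),'y',w[:,1].min(),w[:,1].max(),'z',w[:,2].min(),w[:,2].max())
    dm=ok&~bl&(abs(P[...,1]+.2437)<.032)&(P[...,2]>.126)&(P[...,2]<.165)&(P[...,0]<.55)
    k,l,st,ce=cv2.connectedComponentsWithStats(dm.astype(np.uint8)); i=1+np.argmax(st[1:,4]); w=P[l==i]
    s=w[abs((w[:,2]-.1434)-.75*(w[:,0]-.516))<.006]
    print('  dial',len(w),len(s),'mean',s.mean(0),'min',s.min(0),'max',s.max(0))
for n in ('wrist','top','side'): go(n)
```

```text
19.05 [ 0.52   -0.242   0.2477] [ 0.1195 -3.1365 -0.0028] 0.04991626323034845
wrist blue 1783
  x 0.47 299 y -0.31520409984324504 -0.29877531418838454 z 0.12961613923252147 0.17346877446469372
  x 0.49 595 y -0.3238520265530432 -0.2998395777076964 z 0.12402306022031784 0.19702715153970538
  x 0.51 516 y -0.3272831848575243 -0.30583228032265397 z 0.12949049291807793 0.19746396323212276
  x 0.53 347 y -0.3274821366449484 -0.30817414772296514 z 0.12906774403099275 0.19247285827501023
  x 0.55 26 y -0.322703331557243 -0.317238379660461 z 0.15467426970205522 0.1742704754688229
  dial 2044 1727 mean [ 0.5156 -0.2447  0.143 ] min [ 0.4967 -0.2671  0.1275] max [ 0.5354 -0.2222  0.1564]
top blue 64
  x 0.47 14 y -0.3154216666876064 -0.30363922578605884 z 0.13112867113423118 0.17312755460099147
  x 0.49 30 y -0.3252942064781342 -0.30395362490491323 z 0.12318790085296884 0.1953937323710032
  x 0.51 20 y -0.32577595245695284 -0.31193806735596163 z 0.1319135996806519 0.20106277366446784
  dial 45 45 mean [ 0.5063 -0.2553  0.1358] min [ 0.4982 -0.2705  0.1267] max [ 0.5174 -0.2393  0.1459]
side blue 145
  x 0.47 34 y -0.3156531921676842 -0.3060548516800312 z 0.12525037321065233 0.17017801027834498
  x 0.49 56 y -0.32397481940814155 -0.3034981197504936 z 0.12265434557549741 0.19116268878829545
  x 0.51 43 y -0.3268333072033824 -0.3120203289204794 z 0.12810192745333174 0.19327565892832513
  x 0.53 12 y -0.3252206547806473 -0.31875735997613863 z 0.13673113414205657 0.15545470247577567
  dial 246 216 mean [ 0.5131 -0.2467  0.1397] min [ 0.4956 -0.2694  0.1262] max [ 0.5308 -0.2237  0.1531]
```

>>> send_rows:
  deltas: "0.1 -0.25 4 0;0 0 3.5 0;0 0 2 0;0 0 1.2 0;0 0 0.7 0;0 0 0 0;0 0 0 0"
  jaw: 0.62

```text
time: 19.78
tool_pos: [0.5209, -0.2425, 0.1372]
tcp_rot: [-0.127, 3.137, -0.001]
wrist_force: [-0.3, 0.5, 0.6]
grip_width: 0.0543
finger_force: 0.0
```

>>> send_rows:
  deltas: "0 0 0 0;0 0 0 0;0 0 0 0;0 0 0 0"
  jaw: 0

```text
time: 20.12
tool_pos: [0.521, -0.2432, 0.1378]
tcp_rot: [-0.126, 3.136, -0.002]
wrist_force: [-0.3, 0.7, 5.2]
grip_width: 0.0442
finger_force: 30.0
```

>>> send_rows:
  deltas: "0 0 0 0;0 0 0 0;0.1 0 0.3 0;0 0 0.2 0;0 0 0 0;0 0 0 0"
  jaw: 0.6

```text
time: 20.62
tool_pos: [0.5189, -0.2428, 0.13]
tcp_rot: [0.126, -3.138, -0.001]
wrist_force: [-0.5, 0.0, -0.8]
grip_width: 0.0526
finger_force: 0.0
```

>>> send_rows:
  deltas: "0 0 0 0;0 0 0 0;0 0 0 0;0 0 0 0;0 0 0 0"
  jaw: 0

```text
time: 21.03
tool_pos: [0.5192, -0.243, 0.1308]
tcp_rot: [-0.126, 3.139, -0.0]
wrist_force: [0.6, 0.6, -0.8]
grip_width: 0.0445
finger_force: 30.0
```

>>> send_rows:
  deltas: "0.57 0 -0.82 0;1.15 0 -1.64 0;2.3 0 -3.28 0;2.3 0 -3.28 0;2.3 0 -3.28 0;0 0 -3.5 0;0 0 -2 0;0 0 0 0"

```text
time: 21.7
tool_pos: [0.4332, -0.2504, 0.3158]
tcp_rot: [-0.124, 3.131, -0.01]
wrist_force: [-0.9, -0.3, -0.5]
grip_width: 0.0449
finger_force: 30.0
```

```bash
python3 st.py
```

```text
21.7 [ 0.4332 -0.2504  0.3158] 0.0794335809275725 tray [-0.1845 -0.4044  0.3158] 0.044911214148378335 [-0.8661 -0.3304 -0.4819]
-0.02 151 [-0.0205 -0.0057] [0.0225 0.0144]
0.0 150 [-0.0045  0.0074] [0.0235 0.0244]
0.02 9 [-0.0039 -0.034 ] [ 0.0006 -0.0147]
0.04 14 [-0.0052 -0.0575] [-0.002  -0.0393]
0.06 13 [-0.006  -0.0835] [-0.0028 -0.0647]
0.08 8 [-0.0059 -0.0996] [-0.0045 -0.0895]
```

>>> send_rows:
  deltas: "0 0 0 -0.096;-1.92 3.3 0 0;-1.92 3.3 0 0;-1.92 3.3 0 0;-1.92 3.3 0 0;-1.92 3.3 0 0;-1.92 3.3 0 0;-1.92 3.3 0 0"

```text
time: 22.42
tool_pos: [0.5249, 0.003, 0.3068]
tcp_rot: [0.276, -3.126, -0.0]
wrist_force: [1.0, 0.1, -0.6]
grip_width: 0.0446
finger_force: 30.0
```

>>> send_rows:
  deltas: "-1.92 3.3 0 0;-1.92 3.3 0 0;-1.92 3.3 0 0;-1.92 3.3 0 0;-1.92 3.3 0 0;0 0 4 0;0 0 4 0;0 0 4 0"

```text
time: 23.08
tool_pos: [0.5903, 0.1814, 0.1852]
tcp_rot: [0.279, -3.127, 0.001]
wrist_force: [0.3, -0.5, -1.0]
grip_width: 0.0448
finger_force: 30.0
```

>>> send_rows:
  deltas: "0 0 3 0;0 0 1 0;0 0 0 0;0 0 0 0"

```text
time: 23.42
tool_pos: [0.5905, 0.1803, 0.149]
tcp_rot: [0.276, -3.129, 0.0]
wrist_force: [-0.6, 0.1, 0.2]
grip_width: 0.0447
finger_force: 30.0
```

```bash
python3 st.py
```

```text
23.4167 [0.5905 0.1803 0.149 ] 0.17620372377214166 tray [ 0.0456 -0.0078  0.149 ] 0.04465107308045605 [-0.6431  0.0688  0.2418]
-0.02 61 [-0.0214 -0.0056] [0.0222 0.0184]
0.0 61 [-0.0077  0.0064] [0.0235 0.0258]
0.02 6 [-0.0027 -0.0316] [ 0.0048 -0.0015]
0.04 10 [-0.0054 -0.0572] [ 0.0006 -0.0407]
0.06 9 [-0.0046 -0.0842] [-0.0024 -0.0649]
0.08 29 [-0.021  -0.1389] [ 0.0233 -0.0977]
0.1 14 [-0.0216 -0.1368] [ 0.0207 -0.1289]
0.12 4 [-0.0254 -0.1396] [-0.0217 -0.1289]
0.14 94 [-0.0207 -0.1356] [ 0.0191 -0.1019]
0.16 28 [-0.0205 -0.1061] [ 0.0244 -0.0991]
0.18 14 [-0.0119 -0.1067] [ 0.0191 -0.103 ]
```

>>> send_rows:
  deltas: "0 0 2.5 0;0 0 1.2 0;0 0 0.6 0;0.86 0 0.75 0;0.81 0 0.81 0;0.72 0 0.88 0;0.67 0 0.93 0;0 0 0 0"

```text
time: 24.13
tool_pos: [0.5599, 0.1749, 0.0723]
tcp_rot: [0.276, -3.129, 0.0]
wrist_force: [-0.7, -0.4, 1.5]
grip_width: 0.0447
finger_force: 30.0
```

```bash
python3 st.py
```

```text
24.1333 [0.5599 0.1749 0.0723] 0.17626540223647605 tray [ 0.0146 -0.0078  0.0723] 0.04471601931623764 [-0.6782 -0.3971  1.5393]
-0.06 41 [-0.0224 -0.0614] [-0.003  -0.0466]
-0.04 7 [-0.0212 -0.0614] [ 0.0227 -0.0489]
-0.02 52 [-0.0241 -0.0096] [0.0224 0.018 ]
0.0 67 [-0.0071  0.0043] [0.024  0.0252]
0.04 3 [-0.0033 -0.0243] [-0.0018 -0.0209]
0.06 6 [-0.0037 -0.0525] [ 0.013  -0.0317]
0.08 5 [-0.0055 -0.0531] [-0.0023 -0.046 ]
0.1 5 [-0.007  -0.0619] [ 0.0131 -0.0587]
0.12 32 [-0.0191 -0.0619] [ 0.0218 -0.0519]
0.16 40 [-0.0216 -0.063 ] [ 0.011 -0.037]
0.18 72 [-0.0191 -0.0502] [ 0.0226 -0.0234]
```

>>> send_rows:
  deltas: "0.57 0 0.97 0;0.5 0 1.03 0;0.42 0 1.07 0;0.32 0 1.08 0;0.2 0 0.8 0;0 0 0 0;0 0 0 0"

```text
time: 24.77
tool_pos: [0.5405, 0.1715, 0.022]
tcp_rot: [0.276, -3.128, 0.0]
wrist_force: [0.9, 0.3, 0.3]
grip_width: 0.0446
finger_force: 30.0
```

```bash
python3 st.py
```

```text
24.7667 [0.5405 0.1715 0.022 ] 0.17621708813911358 tray [-0.0051 -0.0078  0.022 ] 0.044613647424610624 [0.8765 0.3201 0.3157]
-0.06 38 [-0.0045 -0.0099] [0.0081 0.0038]
-0.04 42 [-0.0236 -0.0112] [-0.0024  0.0039]
-0.02 31 [-0.0242 -0.0109] [0.0248 0.0243]
0.0 81 [-0.01   -0.0041] [0.023  0.0262]
0.04 4 [-0.0021 -0.0052] [-0.0008 -0.0018]
0.06 4 [-0.0049 -0.0064] [-0.0005 -0.0052]
0.08 4 [-0.0033 -0.0119] [-0.0001 -0.008 ]
0.1 4 [-0.0069 -0.013 ] [-0.0008 -0.0104]
0.14 34 [-0.0228 -0.0115] [ 0.0221 -0.0023]
0.18 42 [-0.023  -0.0115] [0.016  0.0114]
```

>>> send_rows:
  deltas: "0 0 0 0;0 0 0 0;0 0 0 0;0 0 0 0;0 0 -1 0;0 0 -2 0;0 0 -3 0;0 0 -4 0"
  jaw: 0.6

```text
time: 25.48
tool_pos: [0.5391, 0.1711, 0.1213]
tcp_rot: [0.276, -3.124, 0.001]
wrist_force: [1.2, -0.3, 1.0]
grip_width: 0.0529
finger_force: 0.0
```

>>> send_rows:
  deltas: "4 0 -4 0;4 0 -2 0;4 0 0 0;3 0 0 0;0 0 0 0;0 0 0 0"

```text
time: 25.98
tool_pos: [0.4057, 0.1476, 0.1723]
tcp_rot: [-0.277, 3.126, 0.001]
wrist_force: [0.3, -0.2, 0.1]
grip_width: 0.0528
finger_force: 0.0
```

Run:
```python
from h import *
np.set_printoptions(precision=4,suppress=True)
o=obs(); print(o['time'],o['tool_pos'],o['grip_width'])
ex=np.array([np.cos(TY),np.sin(TY)]); ey=np.array([-ex[1],ex[0]])
for n in ('side','top'):
    c=grab(n); f=cloud(c).reshape(-1,3); d=f[:,:2]-TC; a=d@ex;b=d@ey;z=f[:,2]
    for nm,b0,b1 in (('therm',-.038,.018),('mark',-.102,-.047),('tongs',.03,.1)):
        s=(a>(-.134 if nm=='tongs' else -.0195))&(a<.131)&(b<b1)&(b>b0)&(z>.0095)&(z<.08); print(n,nm,s.sum(),a[s].min(),a[s].max(),b[s].min(),b[s].max(),'zmax',z[s].max())
    if n=='top':
        uv=proj(c,np.array([[.36,.33,0],[.7,.33,0],[.36,-.38,0],[.7,-.38,0]])); lo=uv.min(0).astype(int); hi=uv.max(0).astype(int)
        g=c['frame'][lo[1]:hi[1],lo[0]:hi[0]]; k=790/g.shape[1]; print(lo,k)
        cv2.imwrite('pics/end.png',cv2.cvtColor(cv2.resize(g,None,fx=k,fy=k,interpolation=cv2.INTER_CUBIC),cv2.COLOR_RGB2BGR))
```

```text
25.9833 [0.4057 0.1476 0.1723] 0.05277086915260564
side therm 114 -0.01528247546522483 0.1304866077059675 -0.03442639682912994 0.01521907164671792 zmax 0.045727709500612376
side mark 93 -0.016132460307141307 0.12652190379864808 -0.08046349014408193 -0.04722224165816455 zmax 0.019314875690796443
side tongs 229 -0.1252822887058748 0.11469118115404486 0.03673996830110463 0.09128980566890521 zmax 0.02061151965540082
top therm 138 -0.012768489749386965 0.12820078420042683 -0.03545673284764392 0.01798050569069475 zmax 0.05333596948270843
top mark 182 -0.014000801243320574 0.1298242874252263 -0.09840075510615483 -0.04703846152404037 zmax 0.025733315881292566
top tongs 129 -0.021882178141159142 0.12333425295274335 0.0358347543216874 0.09869759844735727 zmax 0.02643910542536068
[159 152] 3.816425120772947
```

View pics/end.png

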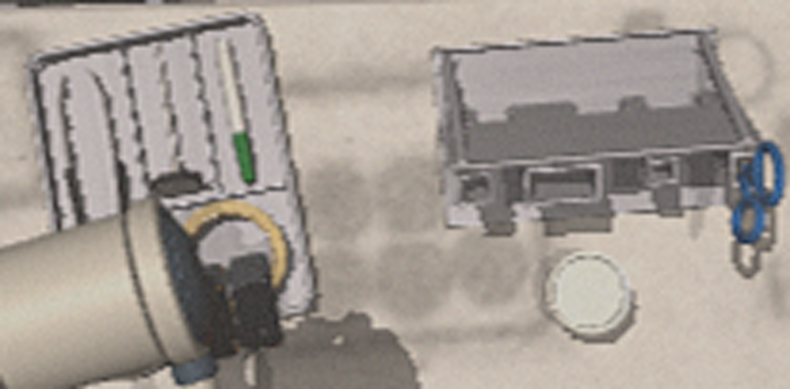

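The end picture shows the tongs in the long compartment at (90,150). The thermometer's dial is at (180,183) with its stem running up to (165,60), and the marker is at (238,110). The shears and tape are in place and the arm is clear, so I am handing in.

```bash
python3 -c "
from plant import r
print(r.finish_job())"
```

```text
the job is handed in; nothing more can be done
None
```

I laid the tongs, thermometer and marker flat in their own compartments, left the shears and tape where they were, and handed the job in at about 26 s. The last camera check before hand-in looked right, but the hand-in returned no verdict.

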